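# Unlock the cap nest plate and lift it level off its dowels

## Robot

A 6-joint arm with a two-finger parallel gripper is mounted at the origin on a cart in front of the work surface, level with it; the furniture and walls round the work are solid. World frame = base frame: x ahead of the robot, y to its left, z up, the work surface at z = 0. Lengths are in m, angles in rad, forces in N, time in s.
With the tool pointing down it reaches from about 0.35 to 0.875 m from the base axis. Payload 4.2 kg.
Tool frame: the origin (TCP) lies between the finger pads; the fingertips stand 8 mm ahead of it and the grasp point (between the pads) lies 11 mm behind it; z points along the fingers, y is the direction in which the jaws open and shut (so a half turn about z gives the same grasp; the last joint's range is limited). The gripper opens to 87 mm and grips with 3 to 60 N. Pads are 19 mm wide; open, the fingers measure 117 mm over their backs; the gripper's body (75 mm by 190 mm) begins 51 mm behind the grasp point.
Start: joints at [1.6, 0.385, 0.008, 0, -1.194, -0.259], TCP at [0.142, 0.609, 0.231] pointing down, gripper open.
Joint ranges: [-3.14, 3.14], [-1.21, 2.06], [-1.07, 1.41], [-3.16, 2.05], [-2.99, -0.16], [-3.1, 3.1]. Speed limits (rad/s): [2.79, 2.79, 3.14, 3.14, 3.14, 3.14].

## Interface

Orientations are given as [roll, pitch, yaw] about the fixed x, y, z axes, in that order (R = Rz(yaw) Ry(pitch) Rx(roll)).
In Python, from cell import manip gives the robot as it stands.
- The arm moves only by the tool arm_command, never from a script. Its argument "targets" is a list that holds one entry, the list of rows, each a list of 5 numbers: the opening, from -1 (shut) to 1 (fully open), then the shift along the tool's x, y, z in units of 0.75 m (1.0 is 0.75 m), then the turn about the tool's z in units of 0.08 rad (1.0 is 0.08 rad). A call has 1 to 10 rows; each row shifts and turns the commanded pose from where the row before left it, along the tool's axes as they then stand; what a row does not reach is not made up. A row lasts 1/10 s, in which the tool goes at most 50 mm and 8.59 degrees, less where a joint would pass 70% of its speed; a pose out of reach is approached as far as the arm can. A call with a number of a shift or a turn outside -1 to 1 is refused whole. A call with a gripper value outside its range is refused whole. The fingers move at their own pace and stop on an object; "grip_force" is the grip in N (left out, the last holds). Time passes only in rows, so rows that do not move let the fingers close. It gives the time, the measured TCP pose, the force and the opening at its end, in the units of the state.
- manip.get_obs(): the state, without advancing time (a new reading comes with each control period).
- manip.get_image(name): name is "scene" or "top" or "wrist"; returns (picture, depth): 400x640x3 uint8, red, green, blue; 400x640 float32, m along the optical axis (not along the pixel's ray), 0 where there is no reading.
- manip.camera_info(name): a dict with "mtx" (3x3 intrinsics, pixels), "k1" (the pictures are not rectified: a ray, as slopes to the right and down, at radius r is drawn at 1 + k1 r^2 times it, then the intrinsics apply), "rvec" (rotation vector, rad) and "tvec" (3), from world to camera coordinates, as OpenCV has them. Camera axes: x right, y down, z forward; pixel columns grow to the right and rows downward; lengths in m; the calibration is good to about 2 mm. A picture is of the moment at which its call begins: read the wrist's pose just before it. camera_info takes no time and is no camera call; for the wrist camera it gives the pose at the moment of the call.
- manip.job_done(): hands the job in, once; it reports no verdict.
The state is a dict: "time": time; "joint_positions": joint angles; "joint_velocities": joint speeds; "tau": joint torques, N m; "position": TCP position; "tool_rot": TCP orientation; "ft_force": force on the tool from outside, world axes, zero at the start; "ft_torque": the same for the moment, N m; "grip_width": finger opening in m.
Only numpy, scipy, OpenCV 4.12 (cv2) and the standard library are available. Lean on these libraries where they do the work, as an engineer would, in place of code of your own. Each camera call takes 0.05 s, during which the arm holds its last target. There are 200 camera calls.

## Task

Change over the capping fixture: turn the black ball knob about a quarter turn counter-clockwise, to its stop, so that its steel locking arm is swung fully clear of the nest plate, then lift the plate straight up, level and without forcing it, off its two dowels. Keeping it level, lay it down softly on the rubber mat, centred within the yellow corner marks with its long side along the mat's long side, and let go. Leave the other things on the bench where they are.

Things in the scene. Friction and masses are not known exactly. Their poses are not given: they have to be found in the camera images.
- fixture: fixed blue base block, 130 (x) x 240 (y) x 25 mm high; origin on the table below the centre of the seated plate; it runs from y = -95 to +145 mm. Two upright steel dowels, 12 mm thick, at x = 0, y = -55 and +55 mm, tips 55 mm above the table. The knob's upright axis is at x = 0, y = +115 mm. Position and yaw vary.
- lock_knob (a joint): angle of the lock knob about its upright axis, rad: at 0 its arm points to the fixture's -y, over the plate's end; grows counter-clockwise seen from above, up to a stop at 1.5. From about 0.95 the arm no longer covers the plate; past 1.2 counts as fully clear. Starts between 0 and 0.2, stays where it is left, takes about 0.12 N m to turn.
- ball_center (a point): centre of the smooth black ball knob, 40 mm in diameter, on the knob's axis 84 mm above the table, on a neck 16 mm thick. Grip it across its widest part, at the height of this centre; well above it the fingers slip off.
- nest_plate: loose grey steel-coloured plate, 110 (x) x 160 (y) x 14 mm, about 0.5 kg, with four orange cap nests (42 mm across, 8 mm high). Origin at the centre of its underside, z up, y along its long side. Two through holes, 13 mm wide, at y = -55 and +55 mm, over the dowels. Seated, its origin is 25 mm above the table, on the fixture's axes; off the dowels above 55 mm. Either end may lie either way.
- plate_handle (a point): middle of the dark bail handle's bar, on the plate's centre line over its centre of mass, 56 mm above its underside. The bar runs along the plate's y, 12 mm wide (x), 14 mm high, free between posts whose inner faces lie at y = -34 and +34 mm; 35 mm free below it. Pinch it across x from above.
- mat: fixed black rubber mat, 160 (x) x 210 (y) x 4 mm; origin on the table below its centre, y along its long side. Four flat yellow corner marks frame a 130 x 180 mm area at its centre. Position and yaw vary; it may lie left or right of the robot's middle, the fixture on the other side.
- spanner: steel spanner, 154 mm long, lying on the table between fixture and mat; bystander
- gauge_block: grey gauge block, 30 x 60 x 42 mm; bystander
- tape_roll: roll of brown tape, 105 mm wide, 48 mm high; bystander
- glue_can: yellow can with a red band, 69 mm wide, 76 mm high; bystander
- stamp: red and black date stamp, 36 x 48 x 68 mm; bystander
- bottle_bare: cream plastic bottle with black cap, 50 x 87 x 202 mm, standing; bystander
- latch_tip (a point): outer end of the steel locking arm that turns with the knob: 14 mm wide, reaching 48 mm from the knob's axis, 41 to 49 mm above the table, 2 mm above the seated plate; it holds the plate down until swung clear.
- cap_press: fixed green press behind the work, bystander, about 0.4 m tall; origin on the table. The red ball of its lever sticks out towards the robot to about 0.13 m in front of the origin and 0.07 m to the right of it, 0.38 m above the table: keep the arm clear of it.

How it is judged:
On the way, in this order (a step that is already met when the one before it is completed fails the run):
1. the locking arm is swung clear (knob past 1.2 rad) while the plate still sits on its seat (value of joint lock_knob above 1.2 rad and z of nest_plate in the frame of fixture below 0.03 m), for 0.2 s.
2. the plate is off the dowels, straight above its seat (within 20 mm) and level (within 0.12 rad) (z of nest_plate in the frame of fixture above 0.057 m and horizontal distance between nest_plate and fixture below 0.02 m and angle between nest_plate's own z axis and vertical below 0.12 rad), for 0.05 s.
At the end, for the whole second after the job is handed in: The plate lies flat and still on the mat, its centre within 18 mm of the mat's centre and its long side within 0.2 rad of the mat's, released; the knob is still turned clear (past 1.1 rad) (value of joint lock_knob above 1.1 rad and horizontal distance between nest_plate and mat below 0.018 m and angle between the y axis of nest_plate and the y axis of mat, either way round below 0.2 rad and angle between nest_plate's own z axis and vertical below 0.04 rad and height (world z) of nest_plate below 0.008 m and linear speed of nest_plate below 0.02 m/s and contact force between nest_plate and the fingers below 0.1 N); the robot touches nothing.
It fails at once if the plate tilts more than 0.2 rad (angle between nest_plate's own z axis and vertical above 0.2 rad).
It fails at once if the plate is forced: more than 80 N between plate and fixture (dowels, locking arm) (contact force between nest_plate and fixture above 80 N).
It fails at once if the plate is dropped or slammed: faster than 0.45 m/s within 20 mm of the mat (height (world z) of nest_plate below 0.024 m and horizontal distance between nest_plate and mat below 0.1 m and linear speed of nest_plate above 0.45 m/s).
It fails at once if a bystander is moved more than 30 mm (distance of any of spanner, gauge_block, tape_roll, glue_can, stamp, bottle_bare from where it was at the start of the episode above 0.03 m).
It also fails if it takes over 64 s, if anything falls off the work surface, if the arm or the gripper's body presses on something with over 40 N, if the wrist force passes 120 N, or if a joint passes its speed limit or range.

## Working session

There is one attempt and no reset: what is moved stays moved. The work goes in short steps, Python scripts to look and compute and a tool call to move; the robot and the scene stay as the last step left them, time stands still between calls to the robot, and variables do not carry over. Pictures are saved under pics/ and viewed, about 8 in all and at most 12, crops included, and the job is handed in when it is done.

Besides the shell and the picture viewer there is one more tool, called after "Emit:" in YAML: its name, and indented under it one key for each argument. arm_command: Moves the arm, as the interface text tells. Shifts and turns lie within -1 to 1; 1 stands for 0.75 m of shift or 0.08 rad of turn. Its arguments: {"type":"object","properties":{"targets":{"type":"array"},"grip_force":{"type":"number"}},"required":["targets"]}

```bash
mkdir -p pics; cat > h.py <<'E'
import numpy as np, cv2
from cell import manip
def cam(n):
    c=manip.camera_info(n); return np.array(c["mtx"],float),float(c["k1"]),cv2.Rodrigues(np.array(c["rvec"],float))[0],np.array(c["tvec"],float).ravel()
def ray(C,uv):
    K,k1,R,t=C; uv=np.atleast_2d(uv).astype(float)
    s=cv2.undistortPoints(uv[:,None],K,np.array([k1,0,0,0,0.]))[:,0]
    d=np.c_[s,np.ones(len(s))]@R
    return -R.T@t,d
def onz(C,uv,z):
    o,d=ray(C,uv); return o+d*((z-o[2])/d[:,2])[:,None]
def cloud(C,dep):
    h,w=dep.shape; v,u=np.mgrid[:h,:w]
    o,d=ray(C,np.c_[u.ravel(),v.ravel()]); return (o+d*dep.reshape(-1,1)).reshape(h,w,3)
def proj(C,P):
    K,k1,R,t=C
    return cv2.projectPoints(np.atleast_2d(P).astype(float),R,t,K,np.array([k1,0,0,0,0.]))[0][:,0]
def shot(n,f):
    C=cam(n); im,dep=manip.get_image(n); np.savez(f'{n}.npz',im=im,dep=dep,K=C[0],k1=C[1],R=C[2],t=C[3])
    cv2.imwrite(f'pics/{f}.png',im[:,:,::-1]); return C,im,dep
def load(n):
    a=np.load(f'{n}.npz'); return (a['K'],float(a['k1']),a['R'],a['t']),a['im'],a['dep']
E
python3 - <<'E'
from h import *
o=manip.get_obs();print({k:np.round(v,3) for k,v in o.items()})
for n in('scene','top'):
    C,im,d=shot(n,n+'1');print(n,-C[2].T@C[3],C[2][2],(d>0).mean())
a=[cv2.imread(f'pics/{n}1.png') for n in('scene','top')]
E
```

```text
{'time': np.float64(0.0), 'joint_positions': array([ 1.6  ,  0.386,  0.007, -0.   , -1.194, -0.259]), 'joint_velocities': array([-0.   , -0.001,  0.   , -0.001, -0.   , -0.   ]), 'tau': array([-0.0000e+00, -3.9067e+01,  1.8741e+01,  4.2200e+00,  1.1000e-02,
       -0.0000e+00]), 'position': array([0.142, 0.608, 0.229]), 'tool_rot': array([ 3.139, -0.   , -0.23 ]), 'ft_force': array([ 0.095, -0.618, -0.718]), 'ft_torque': array([ 0.018, -0.015,  0.017]), 'grip_width': np.float64(0.087)}
scene [-0.89906553 -1.10174866  0.976486  ] [ 0.73150014  0.52042611 -0.44052718] 0.971765625
top [ 0.48664892 -0.00209571  1.32013858] [ 0.10005613 -0.02314539 -0.99471255] 0.99585546875
```

View pics/top1.png

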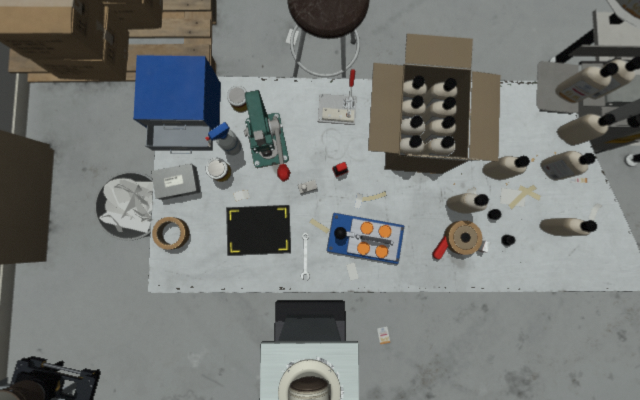

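View pics/scene1.png

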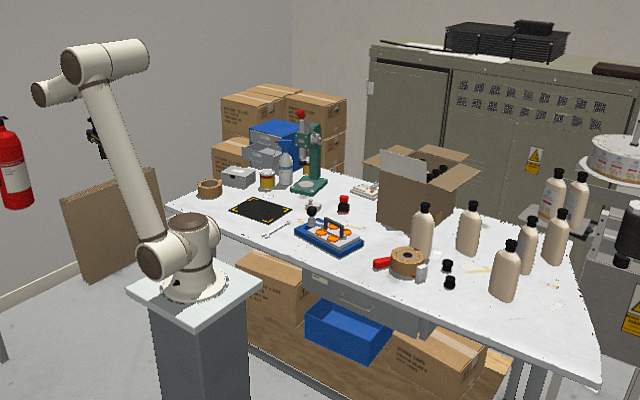

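```bash
cat > m.py <<'E'
from h import *
C,im,d=load('top'); P=cloud(C,d)
hsv=cv2.cvtColor(im,cv2.COLOR_RGB2HSV); H,S,V=hsv[...,0].astype(int),hsv[...,1],hsv[...,2]
def roi(x0,x1,y0,y1):
    m=np.zeros(im.shape[:2],bool); m[y0:y1,x0:x1]=1; return m
def rect(m,z,nm):
    v,u=np.nonzero(m); p=onz(C,np.c_[u,v],z)[:,:2]
    (c,s,a)=cv2.minAreaRect((p*1000).astype(np.float32)); b=cv2.boxPoints((c,s,a))
    e=b[1]-b[0]; f=b[2]-b[1]; l=e if np.hypot(*e)>np.hypot(*f) else f
    if l[1]<0:l=-l
    print(nm,m.sum(),np.round(c,1),np.round(s,1),'long-axis yaw (y axis) ',np.arctan2(-l[0],l[1]), 'medz',np.median(P[m][:,2]))
Y=(H>20)&(H<35)&(S>120)&(V>120)&roi(220,300,200,260); rect(Y,.004,'yellow')
B=(H>100)&(H<125)&(S>120)&roi(320,410,205,270); rect(B,.025,'blue')
rect(B&(P[...,2]>.015),.025,'bluetop')
O=(H>5)&(H<20)&(S>150)&roi(350,400,215,265)
n,L,st,ce=cv2.connectedComponentsWithStats(O.astype(np.uint8))
cs=[onz(C,ce[i],.047)[0] for i in range(1,n) if st[i,4]>30]
print('orange',[(st[i,4],np.round(onz(C,ce[i],.047)[0]*1000,1)) for i in range(1,n)],np.mean(cs,0))
K=(V<60)&roi(325,352,220,250)&(P[...,2]>.06)
v,u=np.nonzero(K);print('ball',K.sum(),P[K].max(0),np.median(P[K],0),onz(C,[u.mean(),v.mean()],.084))
# obstacles heights near
Q=P[(P[...,2]>.03)]; 
cv2.imwrite('pics/crop.png',cv2.resize(im[195:275,220:420,::-1],None,fx=4,fy=4,interpolation=cv2.INTER_CUBIC))
E
python3 m.py
```

```text
yellow 78 [518.  174.3] [136.9 188. ] long-axis yaw (y axis)  0.04266018 medz 0.005294043409501903
blue 825 [ 490.4 -179.2] [235.7 126.7] long-axis yaw (y axis)  -0.17661953 medz 0.025201498646218123
bluetop 824 [ 490.4 -179.2] [235.7 126.7] long-axis yaw (y axis)  -0.17661953 medz 0.025202549086586368
orange [(np.int32(107), array([ 524.1, -180.7,   47. ])), (np.int32(111), array([ 513.1, -239.4,   47. ])), (np.int32(107), array([ 459.3, -168.7,   47. ])), (np.int32(116), array([ 448.5, -227.4,   47. ]))] [ 0.48625243 -0.20404793  0.047     ]
ball 119 [ 0.52402022 -0.07259412  0.10620473] [ 0.50518024 -0.09067728  0.09891322] [[ 0.50572215 -0.09156329  0.084     ]]
```

View pics/crop.png

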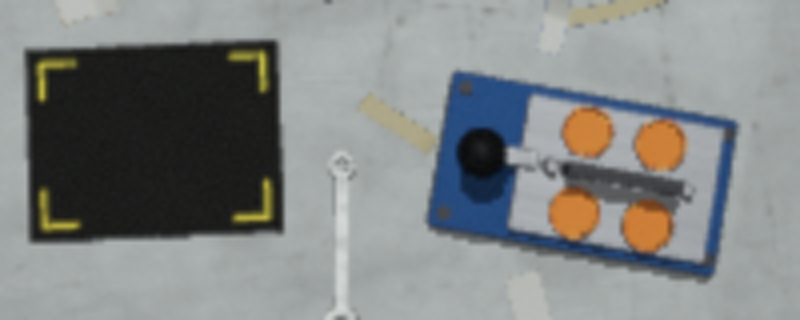

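```bash
cat >> h.py <<'E'
def go(x,y,z,psi=None):
    o=manip.get_obs(); p=o['position']; r=o['tool_rot']; s=r[2]; d=np.array([x,y,z])-p
    t=np.array([np.cos(s)*d[0]+np.sin(s)*d[1],np.sin(s)*d[0]-np.cos(s)*d[1],-d[2]])
    print('t',round(float(o['time']),2),'pos',np.round(p,4),'rot',np.round(r,3),'F',np.round(o['ft_force'],1),'w',round(float(o['grip_width']),4))
    print('tool shift m',np.round(t,4),'units',np.round(t/.75,4),'rows',np.linalg.norm(t)/.05,'turn units',None if psi is None else round((s-psi)/.08,2))
E
python3 - <<'E'
from h import *
C,im,d=load('top');P=cloud(C,d)
h=cv2.cvtColor(im,cv2.COLOR_RGB2HSV)
m=((h[...,0]<8)|(h[...,0]>172))&(h[...,1]>150)&(h[...,2]>80);m[:,:270]=0;m[:,295:]=0;m[:155]=0;m[190:]=0
print('lever',m.sum(),np.median(P[m],0),P[m].max(0),P[m].min(0))
for y in np.arange(-.45,.6,.1):
    k=(P[...,0]>.3)&(P[...,0]<.75)&(abs(P[...,1]-y)<.05); q=P[k]; print(round(y,2),q[q[:,2].argmax()].round(3))
go(.506,-.091,.24,-1.748)
E
```

```text
lever 136 [0.64098634 0.06413306 0.41518382] [0.66498552 0.076387   1.32013858] [ 0.48664892 -0.00209571  0.38875702]
-0.45 [ 0.695 -0.416  0.315]
-0.35 [ 0.7   -0.348  0.314]
-0.25 [ 0.708 -0.254  0.314]
-0.15 [ 0.739 -0.189  0.234]
-0.05 [ 0.487 -0.002  1.32 ]
0.05 [0.638 0.059 0.422]
0.15 [0.743 0.144 0.34 ]
0.25 [0.725 0.291 0.084]
0.35 [0.709 0.306 0.083]
0.45 [0.702 0.413 0.063]
0.55 [0.689 0.501 0.065]
t 0.1 pos [0.1422 0.6081 0.2296] rot [ 3.14 -0.   -0.23] F [ 0.2  0.2 -0.5] w 0.0871
tool shift m [ 0.5135  0.5978 -0.0104] units [ 0.6847  0.797  -0.0139] rows 15.76252191772769 turn units 18.98
```

Emit:
arm_command:
  targets:
    - [[1,0.04,0.047,0,0],[1,0.04,0.047,0,0],[1,0.04,0.047,0,0],[1,0.04,0.047,0,0],[1,0.04,0.047,0,0],[1,0.04,0.047,0,0],[1,0.04,0.047,0,0],[1,0.04,0.047,0,0],[1,0.04,0.047,0,0],[1,0.04,0.047,0,0]]
  grip_force: 25

```text
time: 1.1
position: [0.3543, 0.1951, 0.2305]
tool_rot: [-3.141, 0.0, -0.229]
ft_force: [1.2, 0.4, 0.2]
grip_width: 0.087
```

Emit:
arm_command:
  targets:
    - [[1,0.04,0.047,0,0],[1,0.04,0.047,0,0],[1,0.04,0.047,0,0],[1,0.04,0.047,0,0],[1,0.04,0.047,0,0],[1,0,0,0,1],[1,0,0,0,1],[1,0,0,0,1],[1,0,0,0,1],[1,0,0,0,1]]

```text
time: 2.1
position: [0.4597, -0.009, 0.2301]
tool_rot: [3.141, 0.001, -0.634]
ft_force: [-0.5, 0.1, 0.5]
grip_width: 0.0873
```

Emit:
arm_command:
  targets:
    - [[1,0,0,0,1],[1,0,0,0,1],[1,0,0,0,1],[1,0,0,0,1],[1,0,0,0,1],[1,0,0,0,1],[1,0,0,0,1],[1,0,0,0,1],[1,0,0,0,1],[1,0,0,0,1]]

```text
time: 3.1
position: [0.4597, -0.0089, 0.2302]
tool_rot: [3.141, 0.0, -1.433]
ft_force: [-0.5, -0.7, 0.0]
grip_width: 0.087
```

Emit:
arm_command:
  targets:
    - [[1,0,0,0,1],[1,0,0,0,1],[1,0,0,0,1],[1,0,0,0,1],[1,0,0,0,0],[1,0,0,0,0]]

```text
time: 3.7
position: [0.4599, -0.0088, 0.2303]
tool_rot: [3.141, -0.0, -1.748]
ft_force: [1.2, -0.5, -0.2]
grip_width: 0.0869
```

```bash
python3 - <<'E'
from h import *
go(.506,-.091,.24,-1.748)
C,im,d=shot('wrist','w1');print(-C[2].T@C[3],C[2][2])
E
```

```text
t 3.7 pos [ 0.4599 -0.0088  0.2303] rot [ 3.141 -0.    -1.748] F [ 1.2 -0.5 -0.2] w 0.0869
tool shift m [ 0.0727 -0.0599 -0.0097] units [ 0.097  -0.0799 -0.0129] rows 1.8944012306784144 turn units -0.0
[ 0.44707811 -0.07893902  0.38448768] [ 0.04661207  0.2595136  -0.96461392]
```

View pics/w1.png

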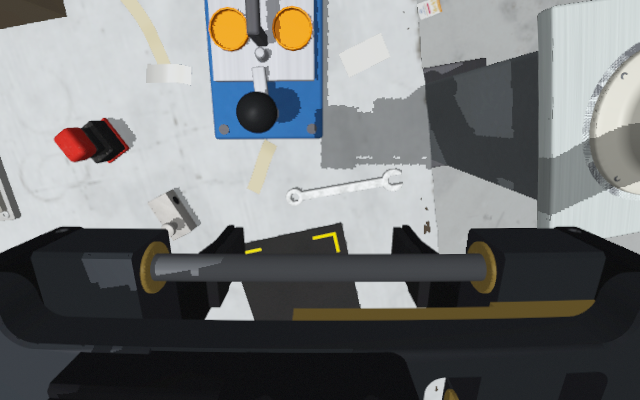

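```bash
python3 - <<'E'
from h import *
C,im,d=load('wrist')
m=(im.max(2)<70).astype(np.uint8); m[:80]=0;m[145:]=0;m[:,:225]=0;m[:,290:]=0
c=max(cv2.findContours(m,0,1)[0],key=cv2.contourArea);q,r=cv2.minEnclosingCircle(c);print(q,r,onz(C,q,.084),cv2.contourArea(c)/np.pi/r/r)
h=cv2.cvtColor(im,cv2.COLOR_RGB2HSV)
b=(h[...,0]>100)&(h[...,0]<125)&(h[...,1]>120);b[150:]=0
v,u=np.nonzero(b);p=onz(C,np.c_[u,v],.025);print('blue',p[:,:2].min(0),p[:,:2].max(0))
go(.506,-.091,.14)
E
```

```text
(256.8117370605469, 111.28947448730469) 20.980472564697266 [[ 0.50488719 -0.09391455  0.084     ]] 0.9104274119289962
blue [ 0.42230114 -0.22161338] [ 0.57192664 -0.05482258]
t 3.75 pos [ 0.4599 -0.0088  0.2304] rot [ 3.141 -0.    -1.748] F [-0.1  0.5  0. ] w 0.0872
tool shift m [ 0.0728 -0.0599  0.0904] units [ 0.097  -0.0798  0.1205] rows 2.6114664387698117 turn units None
```

Emit:
arm_command:
  targets:
    - [[1,0.033,-0.0265,0,0],[1,0.033,-0.0265,0,0],[1,0.0325,-0.0265,0,0],[1,0,0,0.045,0],[1,0,0,0.045,0],[1,0,0,0.045,0],[1,0,0,0.045,0],[1,0,0,0.02,0],[1,0,0,0.0095,0],[1,0,0,0,0]]

```text
time: 4.75
position: [0.5053, -0.0922, 0.0727]
tool_rot: [3.14, -0.001, -1.749]
ft_force: [0.2, -0.3, 0.0]
grip_width: 0.0872
```

Emit:
arm_command:
  targets:
    - [[-1,0,0,0,0],[-1,0,0,0,0],[-1,0,0,0,0],[-1,0,0,0,0],[-1,0,0,0,0],[-1,0,0,0,0]]
  grip_force: 25

```text
time: 5.35
position: [0.5056, -0.0921, 0.0736]
tool_rot: [-3.141, 0.0, -1.75]
ft_force: [0.8, -0.8, 0.3]
grip_width: 0.0471
```

Still closing perhaps; wait for it, then turn.

Emit:
arm_command:
  targets:
    - [[-1,0,0,0,0],[-1,0,0,0,0],[-1,0,0,0,0],[-1,0,0,0,0],[-1,0,0,0,0]]

```text
time: 5.85
position: [0.5055, -0.0921, 0.0735]
tool_rot: [3.141, -0.0, -1.75]
ft_force: [-0.3, 0.7, 0.6]
grip_width: 0.0389
```

Emit:
arm_command:
  targets:
    - [[-1,0,0,0,-1],[-1,0,0,0,-1],[-1,0,0,0,-1],[-1,0,0,0,-1],[-1,0,0,0,-1],[-1,0,0,0,-1],[-1,0,0,0,-1],[-1,0,0,0,-1],[-1,0,0,0,-1],[-1,0,0,0,-1]]

```text
time: 6.85
position: [0.5041, -0.0924, 0.0734]
tool_rot: [3.139, 0.002, -0.947]
ft_force: [-3.8, -0.4, 4.5]
grip_width: 0.039
```

Emit:
arm_command:
  targets:
    - [[-1,0,0,0,-1],[-1,0,0,0,-1],[-1,0,0,0,-1],[-1,0,0,0,-1],[-1,0,0,0,-1],[-1,0,0,0,-1],[-1,0,0,0,0]]

```text
time: 7.55
position: [0.5035, -0.093, 0.0734]
tool_rot: [3.139, 0.003, -0.469]
ft_force: [-3.6, -3.1, 5.0]
grip_width: 0.0389
```

```bash
python3 - <<'E'
from h import *
o=manip.get_obs();print(o['ft_torque'],o['grip_width'])
E
```

```text
[-0.75462506  1.12549703  0.09855387] 0.03890305141315878
```

Emit:
arm_command:
  targets:
    - [[-1,0,0,0,-1],[-1,0,0,0,-0.75],[-1,0,0,0,0]]

```text
time: 7.85
position: [0.5034, -0.0933, 0.0734]
tool_rot: [3.139, 0.004, -0.33]
ft_force: [-3.2, -3.9, 4.2]
grip_width: 0.0388
```

```bash
python3 - <<'E'
from h import *
o=manip.get_obs();print(o['ft_torque'],o['grip_width'],o['ft_force'],o['tool_rot'])
C,im,d=shot('top','top2')
cv2.imwrite('pics/crop2.png',cv2.resize(im[200:280,300:420,::-1],None,fx=4,fy=4,interpolation=cv2.INTER_CUBIC))
E
```

```text
[-1.05099698  1.14774966 -0.18159883] 0.03880532458701502 [-3.20272619 -3.9009353   4.21650065] [ 3.1388859   0.00404419 -0.33028097]
```

Emit:
arm_command:
  targets:
    - [[1,0,0,0,0],[1,0,0,0,0],[1,0,0,0,0],[1,0,0,0,0],[1,0,0,0,0],[1,0,0,-0.04,0],[1,0,0,-0.06,0],[1,0,0,-0.06,0],[1,0,0,-0.04,0],[1,0,0,0,0]]

```text
time: 8.9
position: [0.5085, -0.092, 0.2287]
tool_rot: [-3.138, -0.011, -0.329]
ft_force: [0.3, -0.7, 0.2]
grip_width: 0.0867
```

Emit:
arm_command:
  targets:
    - [[1,-0.06,0,0,1],[1,-0.06,0,0,1],[1,-0.06,0,0,1],[1,0,0,0,1],[1,0,0,0,1],[1,0,0,0,1],[1,0,0,0,1],[1,0,0,0,1],[1,0,0,0,1],[1,0,0,0,1]]

```text
time: 9.9
position: [0.3815, -0.0384, 0.2226]
tool_rot: [3.14, 0.001, -1.133]
ft_force: [-1.0, 0.2, -0.1]
grip_width: 0.0871
```

Emit:
arm_command:
  targets:
    - [[1,0,0,0,1],[1,0,0,0,1],[1,0,0,0,1],[1,0,0,0,1],[1,0,0,0,1],[1,0,0,0,1],[1,0,0,0,1],[1,0,0,0,0.75],[1,0,0,0,0]]

```text
time: 10.8
position: [0.3816, -0.0384, 0.2227]
tool_rot: [3.14, -0.0, -1.75]
ft_force: [0.5, 0.1, -0.0]
grip_width: 0.0872
```

```bash
python3 - <<'E'
from h import *
go(.486,-.204,.2,-1.748)
C,im,d=shot('wrist','w2');print(proj(C,[[.486,-.204,.081],[.506,-.0915,.084]]))
E
```

```text
t 10.8 pos [ 0.3816 -0.0384  0.2227] rot [ 3.14 -0.   -1.75] F [ 0.5  0.1 -0. ] w 0.0872
tool shift m [ 0.1444 -0.1322  0.0227] units [ 0.1925 -0.1763  0.0303] rows 3.941473972700337 turn units -0.02
[[173.00994006  34.78150089]
 [184.91996615 159.40010079]]
```

View pics/w2.png

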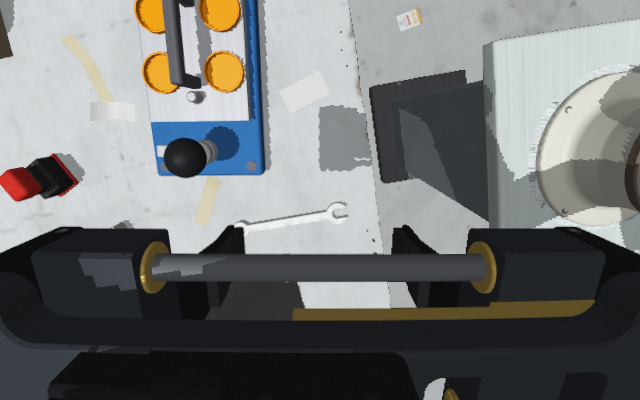

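```bash
python3 - <<'E'
from h import *
C,im,d=load('wrist')
m=((im.min(2)>140)).astype(np.uint8);m[:140]=0;m[165:]=0;m[:,:156]=0;m[:,176:]=0
n,L,st,ce=cv2.connectedComponentsWithStats(m)
a=np.array([.506,-.0915])
for i in range(1,n):
    if st[i,4]>15:
        p=onz(C,ce[i],.049)[0]; e=p[:2]-a; f=np.array([-.176,-.984])
        print(st[i],p,np.hypot(*e),'angle',np.arctan2(f[0]*e[1]-f[1]*e[0],f@e))
# handle bar: dark pixels
h=(im.max(2)<75).astype(np.uint8);h[95:]=0;h[:,:155]=0;h[:,195:]=0
for r in range(5,80,10):
    u=np.nonzero(h[r])[0]; print(r,u.min() if len(u) else None,u.max() if len(u) else None,onz(C,[u.mean(),r],.088)[0] if len(u) else '', d[r,int(u.mean())])
E
```

```text
[157 145  10  12  93] [ 0.5463904  -0.10440487  0.049     ] 0.04240189175328136 angle 1.4385342176283487
5 174 193 [ 0.46668833 -0.22307836  0.088     ] 0.2920537
15 174 179 [ 0.47564829 -0.21670717  0.088     ] 0.25827175
25 175 179 [ 0.47744565 -0.20877362  0.088     ] 0.2597823
35 176 180 [ 0.47883104 -0.20066511  0.088     ] 0.262805
45 177 181 [ 0.48024472 -0.19246724  0.088     ] 0.2643608
55 178 182 [ 0.48168746 -0.1841753   0.088     ] 0.26855382
65 179 183 [ 0.48316012 -0.1757845   0.088     ] 0.26986834
75 181 191 [ 0.48100545 -0.1665715   0.088     ] 0.28066728
```

Emit:
arm_command:
  targets:
    - [[1,0.015,-0.044,0,0],[1,0.015,-0.044,0,0],[1,0.015,-0.044,0,0],[1,0.015,-0.044,0,0],[1,0,0,0,0],[1,0,0,0,0]]

```text
time: 11.45
position: [0.5036, -0.1064, 0.2222]
tool_rot: [3.139, -0.0, -1.75]
ft_force: [-0.5, 0.3, 0.9]
grip_width: 0.0871
```

```bash
python3 - <<'E'
from h import *
C,im,d=shot('wrist','w3');P=cloud(C,d)
for lo,hi in((.08,.096),):
    m=(P[...,2]>lo)&(P[...,2]<hi)&(abs(P[...,0]-.486)<.06)&(abs(P[...,1]+.204)<.045)
    q=P[m];print(m.sum(),q.min(0),q.max(0))
    r=cv2.minAreaRect((q[:,:2]*1000).astype(np.float32));print('bar',r, np.median(q,0))
h=cv2.cvtColor(im,cv2.COLOR_RGB2HSV)
O=((h[...,0]>8)&(h[...,0]<25)&(h[...,1]>150)&(h[...,2]>120)&(P[...,2]>.043)&(abs(P[...,0]-.486)<.08)&(abs(P[...,1]+.204)<.08)).astype(np.uint8)
n,L,st,ce=cv2.connectedComponentsWithStats(O)
g=[onz(C,ce[i],.047)[0] for i in range(1,n) if st[i,4]>100];print(np.round(g,4),np.mean(g,0))
go(.486,-.204,.14,-1.748)
E
```

```text
1306 [ 0.47269061 -0.24886778  0.08333155] [ 0.49854393 -0.16061664  0.09069004]
bar ((486.1341857910156, -205.29541015625), (90.09268951416016, 11.39986515045166), 79.93416595458984) [ 0.48568149 -0.20701407  0.08762014]
[[ 0.5133 -0.2428  0.047 ]
 [ 0.4462 -0.2313  0.047 ]
 [ 0.5229 -0.1844  0.047 ]
 [ 0.4547 -0.1725  0.047 ]] [ 0.48428896 -0.20773995  0.047     ]
t 11.5 pos [ 0.5031 -0.1061  0.2227] rot [ 3.14 -0.   -1.75] F [-0.8  0.6  0.2] w 0.0869
tool shift m [ 0.0994 -0.0006  0.0827] units [ 0.1325 -0.0008  0.1102] rows 2.584981970547363 turn units -0.02
```

View pics/w3.png

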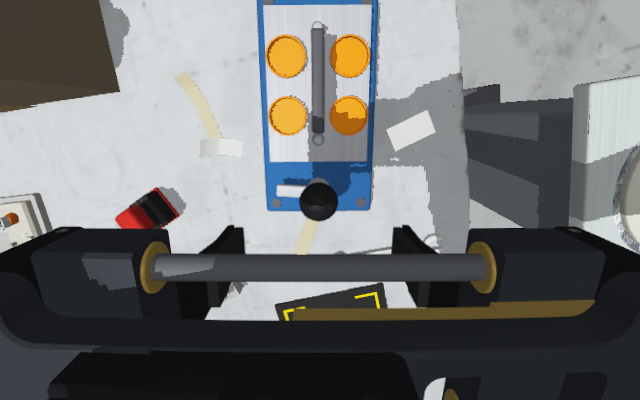

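Emit:
arm_command:
  targets:
    - [[1,0.045,0,0,0],[1,0.045,0,0,0],[1,0.044,-0.001,0,0],[1,0,0,0.045,0],[1,0,0,0.045,0],[1,0,0,0.045,0],[1,0,0,0.04,0],[1,0,0,0.02,0],[1,0,0,0.0085,0],[1,0,0,0,0]]
  grip_force: 25

```text
time: 12.5
position: [0.4861, -0.2047, 0.0707]
tool_rot: [3.141, -0.0, -1.749]
ft_force: [-0.1, 0.5, 0.6]
grip_width: 0.0873
```

Emit:
arm_command:
  targets:
    - [[-1,0,0,0,0],[-1,0,0,0,0],[-1,0,0,0,0],[-1,0,0,0,0],[-1,0,0,0,0],[-1,0,0,0,0],[-1,0,0,0,0],[-1,0,0,0,0],[-1,0,0,0,0],[-1,0,0,0,0]]

```text
time: 13.5
position: [0.4867, -0.2052, 0.0707]
tool_rot: [3.141, -0.0, -1.75]
ft_force: [0.1, 0.4, -0.1]
grip_width: 0.015
```

Emit:
arm_command:
  targets:
    - [[-1,0,0,0,0],[-1,0,0,0,0],[-1,0,0,0,0],[-1,0,0,0,0]]

```text
time: 13.9
position: [0.4862, -0.2052, 0.0707]
tool_rot: [3.14, -0.0, -1.75]
ft_force: [-2.0, 0.6, 1.1]
grip_width: 0.0114
```

Emit:
arm_command:
  targets:
    - [[-1,0,0,-0.003,0],[-1,0,0,-0.003,0],[-1,0,0,-0.003,0],[-1,0,0,-0.003,0],[-1,0,0,0,0]]

```text
time: 14.4
position: [0.4864, -0.2052, 0.0798]
tool_rot: [3.141, 0.0, -1.75]
ft_force: [-0.3, 0.4, -4.1]
grip_width: 0.0116
```

Smooth, carrying about 4–5 N. Continue.

Emit:
arm_command:
  targets:
    - [[-1,0,0,-0.006,0],[-1,0,0,-0.006,0],[-1,0,0,-0.006,0],[-1,0,0,-0.006,0],[-1,0,0,-0.006,0],[-1,0,0,-0.006,0],[-1,0,0,-0.006,0],[-1,0,0,-0.006,0],[-1,0,0,0,0]]

```text
time: 15.3
position: [0.4875, -0.2054, 0.1167]
tool_rot: [-3.139, -0.0, -1.75]
ft_force: [0.5, 0.3, -5.3]
grip_width: 0.0115
```

Emit:
arm_command:
  targets:
    - [[-1,0,0,-0.02,0],[-1,0,0,-0.03,0],[-1,0,0,-0.03,0],[-1,0,0,-0.02,0],[-1,0,0,0,0]]

```text
time: 15.8
position: [0.4883, -0.2056, 0.1931]
tool_rot: [-3.136, -0.0, -1.749]
ft_force: [0.5, -0.2, -4.6]
grip_width: 0.0117
```

```bash
python3 - <<'E'
from h import *
go(.46,.06,.19,-1.528)
go(.518,.174,.19,-1.528)
C,im,d=shot('wrist','w4');P=cloud(C,d)
h=cv2.cvtColor(im,cv2.COLOR_RGB2HSV)
Y=((h[...,0]>20)&(h[...,0]<35)&(h[...,1]>120)&(h[...,2]>120));print(Y.sum())
E
```

```text
t 15.8 pos [ 0.4883 -0.2056  0.1931] rot [-3.136 -0.    -1.749] F [ 0.5 -0.2 -4.6] w 0.0117
tool shift m [-0.2563  0.075   0.0031] units [-0.3417  0.1     0.0041] rows 5.341515146896292 turn units -2.77
t 15.8 pos [ 0.4883 -0.2056  0.1931] rot [-3.136 -0.    -1.749] F [ 0.5 -0.2 -4.6] w 0.0117
tool shift m [-0.3788  0.0382  0.0031] units [-0.5051  0.0509  0.0041] rows 7.6146218183435765 turn units -2.77
140
```

View pics/w4.png

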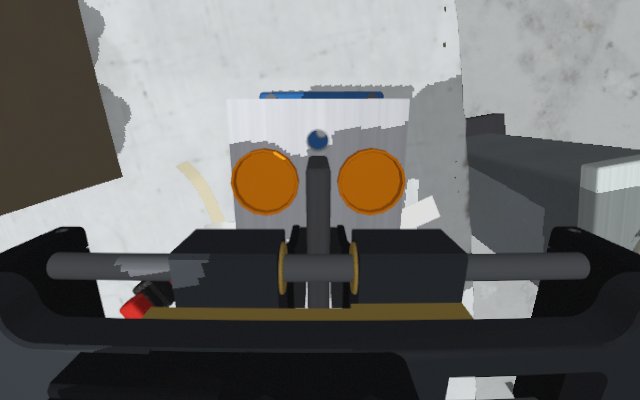

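Emit:
arm_command:
  targets:
    - [[-1,-0.01,0.01,0,0],[-1,-0.02,0.01,0,0],[-1,-0.03,0.01,0,0],[-1,-0.035,0.01,0,0],[-1,-0.035,0.01,0,0],[-1,-0.035,0.01,0,0],[-1,-0.035,0.01,0,0],[-1,-0.035,0.01,0,0],[-1,-0.035,0.01,0,0],[-1,-0.035,0.01,0,0]]

```text
time: 16.85
position: [0.4519, 0.0342, 0.1894]
tool_rot: [3.139, -0.001, -1.75]
ft_force: [-0.4, 0.6, -4.3]
grip_width: 0.0117
```

Emit:
arm_command:
  targets:
    - [[-1,-0.035,0,0,0],[-1,-0.035,0,0,0],[-1,-0.035,-0.01,0,0],[-1,-0.035,-0.01,0,0],[-1,-0.03,-0.01,0,0],[-1,-0.02,-0.01,0,0],[-1,-0.01,-0.009,0,0],[-1,0,0,0,0]]

```text
time: 17.65
position: [0.5164, 0.1747, 0.1895]
tool_rot: [3.14, -0.001, -1.749]
ft_force: [0.3, -0.5, -4.4]
grip_width: 0.0117
```

Emit:
arm_command:
  targets:
    - [[-1,0,0,0,-0.4],[-1,0,0,0,-0.5],[-1,0,0,0,-0.5],[-1,0,0,0,-0.5],[-1,0,0,0,-0.5],[-1,0,0,0,-0.37],[-1,0,0,0,0]]

```text
time: 18.35
position: [0.5159, 0.1734, 0.1905]
tool_rot: [3.141, -0.0, -1.529]
ft_force: [0.5, 0.1, -4.9]
grip_width: 0.0117
```

```bash
python3 - <<'E'
from h import *
go(.518,.1743,.049,-1.528)
C,im,d=shot('top','top3');P=cloud(C,d)
m=(P[...,2]>.15)&(P[...,2]<.185)&(abs(P[...,1]-.17)<.12)&(abs(P[...,0]-.5)<.12)
print(m.sum(),P[m].min(0),P[m].max(0))
C,im,d=shot('wrist','w5')
h=cv2.cvtColor(im,cv2.COLOR_RGB2HSV)
Y=((h[...,0]>20)&(h[...,0]<35)&(h[...,1]>120)&(h[...,2]>120));Y[220:]=0
n,L,st,ce=cv2.connectedComponentsWithStats(Y.astype(np.uint8))
for i in range(1,n):
    if st[i,4]>20: print(st[i],onz(C,ce[i],.004)[0])
E
```

```text
t 18.35 pos [0.5159 0.1734 0.1905] rot [ 3.141 -0.    -1.529] F [ 0.5  0.1 -4.9] w 0.0117
tool shift m [-0.0008 -0.0022  0.1415] units [-0.001  -0.0029  0.1887] rows 2.8311438830725137 turn units -0.01
822 [0.46000663 0.09182261 0.15102528] [0.57445663 0.24533983 0.18389533]
[254  94  31   5 128] [0.57351965 0.08301699 0.004     ]
[352  94  30   4 119] [0.46695299 0.0784682  0.004     ]
[252 153  13   4  31] [0.58477363 0.14814385 0.004     ]
```

View pics/w5.png

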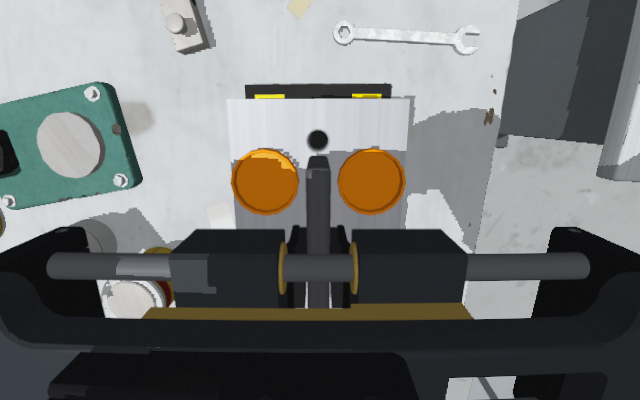

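Emit:
arm_command:
  targets:
    - [[-1,0,-0.002,0.015,0],[-1,0,0,0.025,0],[-1,0,0,0.03,0],[-1,0,0,0.03,0],[-1,0,0,0.03,0],[-1,0,0,0.02,0],[-1,0,0,0.012,0],[-1,0,0,0.008,0],[-1,0,0,0.004,0],[-1,0,0,0,0]]

```text
time: 19.45
position: [0.5182, 0.1744, 0.0604]
tool_rot: [-3.141, 0.0, -1.528]
ft_force: [-0.2, -0.7, -4.2]
grip_width: 0.0118
```

Emit:
arm_command:
  targets:
    - [[-1,0,0,0.003,0],[-1,0,0,0.003,0],[-1,0,0,0.002,0],[-1,0,0,0.002,0],[-1,0,0,0,0],[-1,0,0,0,0]]

```text
time: 20.05
position: [0.5181, 0.1743, 0.0528]
tool_rot: [-3.142, -0.0, -1.528]
ft_force: [-0.2, 0.5, -4.5]
grip_width: 0.0116
```

Emit:
arm_command:
  targets:
    - [[-1,0,0,0.001,0],[-1,0,0,0.001,0],[-1,0,0,0.001,0],[-1,0,0,0.001,0],[-1,0,0,0,0],[-1,0,0,0,0]]

```text
time: 20.65
position: [0.518, 0.1743, 0.0498]
tool_rot: [3.142, -0.0, -1.528]
ft_force: [0.1, 0.8, -4.7]
grip_width: 0.0116
```

Emit:
arm_command:
  targets:
    - [[-1,0,0,0.001,0],[-1,0,0,0.001,0],[-1,0,0,0,0],[-1,0,0,0,0]]

```text
time: 21.05
position: [0.5182, 0.1743, 0.0497]
tool_rot: [-3.141, -0.0, -1.528]
ft_force: [-3.8, -1.4, 5.9]
grip_width: 0.0119
```

Emit:
arm_command:
  targets:
    - [[1,0,0,0,0],[1,0,0,0,0],[1,0,0,0,0],[1,0,0,0,0],[1,0,0,0,0],[1,0,0,0,0],[1,0,0,0,0]]

```text
time: 21.75
position: [0.5181, 0.1743, 0.0482]
tool_rot: [3.142, -0.0, -1.528]
ft_force: [0.3, -0.8, 1.0]
grip_width: 0.0598
```

Emit:
arm_command:
  targets:
    - [[1,0,0,-0.02,0],[1,0,0,-0.04,0],[1,0,0,-0.04,0],[1,0,0,-0.05,0],[1,0,0,-0.05,0],[1,-0.01,0.04,0,0],[1,-0.01,0.05,0,0],[1,-0.01,0.05,0,0],[1,-0.01,0.05,0,0],[1,0,0,0,0]]

```text
time: 22.75
position: [0.3709, 0.1976, 0.1984]
tool_rot: [3.14, 0.0, -1.525]
ft_force: [-0.5, 0.3, 0.1]
grip_width: 0.0872
```

```bash
python3 - <<'E'
from h import *
go(.4,.17,.2)
C,im,d=shot('top','top4');P=cloud(C,d)
h=cv2.cvtColor(im,cv2.COLOR_RGB2HSV)
O=((h[...,0]>5)&(h[...,0]<20)&(h[...,1]>150));O[:205]=0;O[258:]=0;O[:,:225]=0;O[:,295:]=0
n,L,st,ce=cv2.connectedComponentsWithStats(O.astype(np.uint8))
g=[(st[i,4],onz(C,ce[i],.026)[0].round(4)) for i in range(1,n) if st[i,4]>10];print(g)
m=(P[...,2]>.012)&(P[...,2]<.024)&(abs(P[...,1]-.17)<.12)&(abs(P[...,0]-.518)<.075)
print(m.sum(),cv2.minAreaRect((P[m][:,:2]*1000).astype(np.float32)),np.median(P[m],0))
cv2.imwrite('pics/crop4.png',cv2.resize(im[190:285,210:420,::-1],None,fx=3.8,fy=3.8,interpolation=cv2.INTER_CUBIC))
E
```

```text
t 22.75 pos [0.3709 0.1976 0.1984] rot [ 3.14   0.    -1.525] F [-0.5  0.3  0.1] w 0.0872
tool shift m [ 0.0289 -0.0278 -0.0016] units [ 0.0385 -0.0371 -0.0022] rows 0.8023893956892 turn units None
[(np.int32(102), array([0.554 , 0.1456, 0.026 ])), (np.int32(99), array([0.5505, 0.2054, 0.026 ])), (np.int32(109), array([0.4883, 0.1426, 0.026 ])), (np.int32(108), array([0.4853, 0.2019, 0.026 ]))]
1348 ((519.2352294921875, 171.2386016845703), (111.74321746826172, 178.45901489257812), 0.12347697466611862) [0.51578068 0.17303312 0.01915695]
```

View pics/crop4.png

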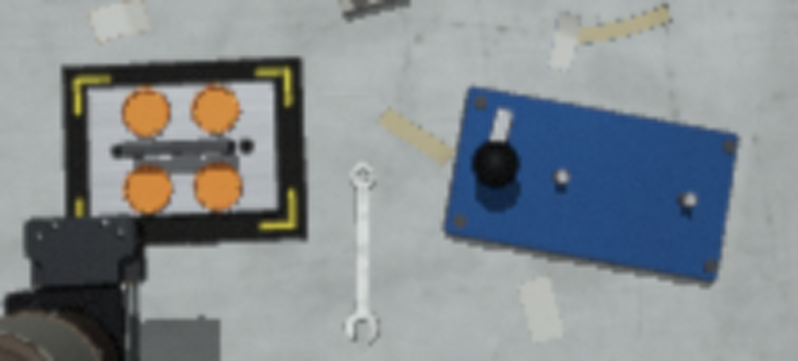

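```bash
python3 -c "
from cell import manip; print(manip.job_done())"
```

```text
the job is handed in; nothing more can be done
None
```

The changeover is done and handed in at about 23 s. `job_done` gives no verdict, so the points below are my own measurements.

- **Knob:** I turned it about 1.4 rad counter-clockwise. The wrist camera then put the locking arm at about 1.44 rad, past the 1.2 rad needed. I stopped near the 1.5 rad stop but did not confirm that the knob reached it. The last top picture still shows the arm swung clear.
- **Lift:** The plate came straight up off the dowels, level. The wrist read only about 5 N, which is the plate's weight, so nothing was forced.
- **Placing:** I lowered the plate in millimetre steps until it touched the mat, at about 10 N contact, then let go and backed the arm off.
- **Final position:** In the last top view the plate's centre is (0.5195, 0.174) m and the mat's is (0.518, 0.174) m, about 2 mm apart. The long sides agree within about 0.01 rad.
- **Disagreement:** One depth-based rectangle put the plate's centre about 3 mm off instead. It had taken in part of the mat or the gripper, and 3 mm is still well inside the 18 mm limit.
- **Bystanders:** I did not measure their final positions. The arm never came near them, the spanner looked undisturbed, and the wrist read about 0 N at the end.

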